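# Rock the culture plate to both marks

### The arm

A 6-joint arm with a two-finger parallel gripper is mounted at the origin on the work surface. World frame = base frame: x ahead of the robot, y to its left, z up, the work surface at z = 0. Lengths are in m, angles in degrees, forces in N, time in s.
With the tool pointing down it reaches from about 0.35 to 0.875 m from the base axis. Payload 4.2 kg.
Tool frame: the origin (TCP) lies on the centre line of the jaws, within the pads' length; the fingertips stand 19 mm ahead of it and the grasp point (between the pads) is the TCP; x points along the fingers, y is the direction in which the jaws open and shut, and the axes are right-handed (so a half turn about x gives the same grasp; the last joint's range is limited). The gripper opens to 87 mm and grips with 3 to 60 N. Pads are 19 mm wide; open, the fingers measure 117 mm over their backs; the gripper's body (75 mm by 190 mm) begins 51 mm behind the grasp point.
Start: joints at [91.536, 22.042, 0.453, 0, -68.411, -14.817], TCP at [0.144, 0.608, 0.242] pointing down, gripper open.
Joint ranges: [-179.83, 179.83], [-69.29, 118.12], [-61.27, 80.66], [-181.25, 117.63], [-171.15, -9.14], [-177.46, 177.46]. Speed limits (degrees/s): [159.86, 159.86, 180, 180, 180, 180].

### API

Orientations are given as a 3x3 rotation matrix whose columns are the frame's x, y, z axes.
In Python, from station import r, viewer, job, spotter gives the robot as it stands.
- The arm moves only by the tool play_rows, never from a script. Its argument "commands" is a list of rows, each an object of numbers: "fingers": the gripper command: -1 is fully open, 1 is shut, values between are in proportion; "tx", "ty", "tz": the shift along the tool's x, y, z normalised to -1 to 1, where 1 is 750 mm; "ax", "ay", "az": the turn, a rotation vector about the tool's x, y, z normalised to -1 to 1, where 1 is pi rad. In form: [{"fingers": .., "tx": .., "ty": .., "tz": .., "ax": .., "ay": .., "az": ..}, ...]. A call has 1 to 5 rows; each row is the pose to reach, as a shift and turn from the pose commanded when the call began, along the tool's axes at that moment, turning the shorter way round; what a row does not reach only later rows make up. A row lasts 1/12 s, in which the tool goes at most 41.7 mm and 7.16 degrees, less where a joint would pass 70% of its speed; a pose out of reach is approached as far as the arm can. A call with a number of a shift or a turn outside -1 to 1 is refused whole. A call with a gripper value outside its range is refused whole. The fingers move at their own pace and stop on an object; the grip force is fixed at half the most. Time passes only in rows, so rows that repeat a pose let the fingers close. It gives the time, the measured TCP pose, the force and the opening at its end, in the units of the state.
- r.sense(): the state, without advancing time (a new reading comes with each control period).
- viewer.capture(name): name is "side" or "top" or "wrist"; returns a dict with "image" (420x560x3 uint8, red, green, blue), "fx", "fy", "cx", "cy" (pixels), "R" (3x3) and "t" (3): a world point X has camera coordinates R X + t; the wrist camera has in their place "mount" (4x4, takes a point from camera to tool coordinates, whose origin is the TCP and whose axes are the tool frame's). Camera axes: x right, y down, z forward; pixel columns grow to the right and rows downward; lengths in m; the calibration is good to about 2 mm. The wrist camera is an equidistant fisheye: a pixel r from the principal point sees the ray r / f radians off the axis. A picture is of the moment at which its call begins: read the wrist's pose just before it. There is no depth.
- job.finish_job(): hands the job in, once; it reports no verdict.
Trained networks look in a picture, given as the dict that the camera call returned (one of the last four; its "shot" number tells which), for a name from the list of things; names that differ only in an ending like _2 or _b are one class to them, and where a whole thing is asked for, a point or a joint stands for the part that bears it (a point fixed in the world has none). Each returns a list of dicts, best first, with "score" (0 to 1); they miss things now and then, are a little off and sometimes report something else, mostly with a low value. They report only what shows in the picture. A call takes as long as a camera call. They do not tell look-alikes from the thing itself.
- spotter.find_in(name, picture): "uv" ([column, row] in pixels, amid what is visible of it).
- spotter.silhouettes(name, picture): "region" (420x560 bool, what is visible of it) and "uv" ([column, row] in pixels, amid what is visible of it).
The state is a dict: "time_s": time; "joints": joint angles; "joint_velocities": joint speeds; "effort": joint torques, N m; "tcp_pos": TCP position; "ee_rot": TCP orientation; "wrist_force": force on the tool from outside, world axes, zero at the start; "moment": the same for the moment, N m; "gripper_width": opening from 0.0 (shut) to 1.0 (fully open).
Only numpy, scipy, OpenCV 4.12 (cv2) and the standard library are available. Lean on these libraries where they do the work, as an engineer would, in place of code of your own. Each camera call takes 0.05 s, during which the arm holds its last target. There are 200 camera calls.

### The job

Rock the culture plate on its spring-backed stand: with the fingertips press down the front left corner pad until the needle stands at the left brass mark on the scale, keep it there for a second and let the corner spring back to level, then do the same with the front right pad and the right mark. Do not push the needle well past a mark, do not take hold of or lift anything, do not touch the culture plate or the needle, and leave the marks and the things standing around where they are.

Things in the scene. Friction and masses are not known exactly. Their poses are not given: they have to be found in the camera images.
- stand: Heavy fixed rocker stand: grey base plate 190 (x) by 250 (y) by 12 mm carrying a tipping aluminium platform and, at its rear (+x, away from the robot), an upright white arc scale whose top is 204 mm above the bench (marks and needle reach 215 mm). Origin on the bench under the platform's hinge. +x points to the scale side, +y to the stand's left as the robot sees it. The hinge axis runs along the stand's x through its origin, 60 mm above the bench.
- platform (a joint): Tip angle of the platform, rad. 0 is level (springs hold it there); positive when the left (+y) corner is down, negative when the right corner is down. Stops at +-0.36. The springs resist with about 2.2 N m per rad and return it to level when let go: a pad pressed down 10 mm pushes back with about 2.2 N, 24 mm about 5.3 N. Pressing a pad straight down by d tips the platform by about d/(100 mm).
- culture_plate: White six-well culture plate, 128 by 86 by 18 mm, 80 g, lying loose inside the platform's 6 mm high rim; origin at the centre of its underside, 66 mm above the bench. It is only rocked, never touched.
- needle: Black upright pointer needle fixed to the rear of the platform at its middle, 4 mm thick, passing in front (+x) of the scale. It leans towards the corner that is pressed. Origin on the hinge axis at the stand's origin.
- needle_tip (a point): Tip of the needle, 150 mm above the hinge axis when level; it moves sideways 1.5 mm for each mm that a pad is pressed.
- pad_left: Round black rubber press pad, 30 mm across, 4 mm thick, on an ear of the platform at its front left corner: 40 mm to -x and 100 mm to +y of the hinge centre, in the stand's axes. Origin at the centre of its underside; its top is 70 mm above the bench when level. About 35 mm of free room lies between its centre and the culture plate.
- pad_left_top (a point): Centre of the top of the left press pad, where to press down.
- mark_left_line (a point): Centre line of the left brass mark, a 9 mm wide rider with a thin fin, clipped on the scale's rim left of its middle, at the needle tip's radius (150 mm from the hinge axis) and 12 mm behind the needle tip's plane (-x). The mark's y is along the scale.
- mark_left (a joint): Where the left mark sits on the scale: its angle from the scale's middle towards the left, rad, always positive. The needle is exactly on it when joint platform = +this value. It does not move during the job unless knocked.
- pad_right: Round black rubber press pad, 30 mm across, 4 mm thick, on an ear of the platform at its front right corner: 40 mm to -x and 100 mm to -y of the hinge centre, in the stand's axes. Origin at the centre of its underside; its top is 70 mm above the bench when level. About 35 mm of free room lies between its centre and the culture plate.
- pad_right_top (a point): Centre of the top of the right press pad, where to press down.
- mark_right_line (a point): Centre line of the right brass mark, a 9 mm wide rider with a thin fin, clipped on the scale's rim right of its middle, at the needle tip's radius (150 mm from the hinge axis) and 12 mm behind the needle tip's plane (-x). The mark's y is along the scale.
- mark_right (a joint): Where the right mark sits on the scale: its angle from the scale's middle towards the right, rad, always positive. The needle is exactly on it when joint platform = -this value. It does not move during the job unless knocked.
- vial_short: Bystander, leave alone: capped glass vial, 24 mm across, 45 mm tall, standing in front of the stand. Origin at the centre of its underside.
- vial_tall: Bystander, leave alone: capped glass vial, 25 mm across, 60 mm tall, standing behind the stand on the left. Origin at the centre of its underside.
- dish: Bystander, leave alone: covered round white dish, 60 mm across, 15 mm tall, behind the stand on the right. Origin at the centre of its underside.
- forceps: Bystander, leave alone: steel forceps 120 mm long, 5 mm thick, lying to the right of the stand. Origin at the centre of its underside.
- pipette: Bystander, leave alone: white pipette 240 mm long, 22 mm thick, lying to the left of the stand. Origin at the centre of its underside.
- beaker: Bystander, leave alone: glass beaker, 70 mm across, 90 mm tall, far right. Origin at the centre of its underside.
- reagent: Bystander, leave alone: amber bottle, 64 mm across, 140 mm tall, far right. Origin at the centre of its underside.
Not all that is in view belongs to the job. Leave any pink or turquoise look-alike of the culture_plate alone.

How it is judged (in metres and radians):
On the way, in this order (a step that is already met when the one before it is completed fails the run):
1. the left pad is pressed and the needle stands within 6 mm of the left mark for 0.6 s (y of needle_tip in the frame of mark_left_line between -0.006 and 0.006 m and contact force between the fingers and pad_left above 0.3 N), for 0.6 s.
2. the left pad is released and the platform is level again (contact force between the fingers and pad_left below 0.1 N and value of joint platform between -0.03 and 0.03 rad), for 0.2 s.
3. the right pad is pressed and the needle stands within 6 mm of the right mark for 0.6 s (y of needle_tip in the frame of mark_right_line between -0.006 and 0.006 m and contact force between the fingers and pad_right above 0.3 N), for 0.6 s.
4. the right pad is released and the platform is level again (contact force between the fingers and pad_right below 0.1 N and value of joint platform between -0.03 and 0.03 rad), for 0.2 s.
At the end, for the whole second after the job is handed in: The platform has sprung back to level (within 0.03 rad) and is at rest, the culture plate lies in the platform's rim (within 8 mm of its place), and every bystander stands within 15 mm of where it began (value of joint platform between -0.03 and 0.03 rad and z of culture_plate in the frame of stand between 0.058 and 0.075 m and horizontal distance between culture_plate and stand below 0.008 m and distance of each of vial_short, vial_tall, dish, forceps, pipette, beaker, reagent from where it was at the start of the episode below 0.015 m and velocity of joint platform between -0.05 and 0.05 rad/s and linear speed of culture_plate below 0.02 m/s); the robot touches nothing.
It fails at once if the needle is pushed more than 14 mm past a mark (y of needle_tip in the frame of mark_left_line above 0.014 m or y of needle_tip in the frame of mark_right_line below -0.014 m).
It fails at once if the robot touches the culture plate or the needle with more than 1 N (contact force between any of the fingers, the arm and culture_plate above 1 N or contact force between any of the fingers, the arm and needle above 1 N).
It fails at once if a mark is moved along the scale by more than 5 mm (distance of any of mark_left_line, mark_right_line from where it was at the start of the episode above 0.005 m).
It fails at once if a corner is lifted instead of pressed, or the culture plate leaves the platform's rim (((contact force between the fingers and pad_right above 0.5 N and value of joint platform above 0.05 rad) or (contact force between the fingers and pad_left above 0.5 N and value of joint platform below -0.05 rad)) or (z of culture_plate in the frame of stand above 0.09 m or horizontal distance between culture_plate and stand above 0.03 m)).
It fails at once if a bystander is lifted or moved by more than 30 mm (distance of any of vial_short, vial_tall, dish, forceps, pipette, beaker, reagent from where it was at the start of the episode above 0.03 m).
It also fails if it takes over 48 s, if anything falls off the work surface, if the arm or the gripper's body presses on something with over 40 N, if the wrist force passes 120 N, or if a joint passes its speed limit or range.

## Working session

There is one attempt and no reset: what is moved stays moved. The work goes in short steps, Python scripts to look and compute and a tool call to move; the robot and the scene stay as the last step left them, time stands still between calls to the robot, and variables do not carry over. Pictures are saved under pics/ and viewed, about 8 in all and at most 12, crops included, and the job is handed in when it is done.

Besides the shell and the picture viewer there is one more tool, called after "Emit:" in YAML: its name, and indented under it one key for each argument. play_rows: Moves the arm, as the interface text tells. Its arguments: {"type":"object","properties":{"commands":{"type":"array"}},"required":["commands"]}

```bash
ls; mkdir -p pics
python3 - <<'E'
from station import r,viewer,spotter
import cv2,numpy as np
s=r.sense(); print({k:np.round(v,3).tolist() for k,v in s.items()})
for n in ("side","top"):
    p=viewer.capture(n); cv2.imwrite(f"pics/{n}0.png",p["image"][:,:,::-1])
    print(n,p["fx"],p["cx"],p["cy"],np.round(p["R"],3).tolist(),np.round(p["t"],3).tolist())
    for k in ["pad_left","pad_right","mark_left","mark_right","needle","culture_plate","stand","vial_short","vial_tall","dish","forceps","pipette","beaker","reagent"]:
        print(k,[(np.round(d["uv"],1).tolist(),round(d["score"],2)) for d in spotter.find_in(k,p)[:3]])
E
```

```text
pics
{'time_s': 0.0, 'joints': [91.535, 22.089, 0.381, -0.03, -68.411, -14.816], 'joint_velocities': [-0.051, 0.168, 0.015, -0.063, -0.037, 0.05], 'effort': [0.001, -39.067, 18.741, 4.22, 0.011, -0.0], 'tcp_pos': [0.143, 0.608, 0.24], 'ee_rot': [[-0.0, -0.23, -0.973], [-0.002, -0.973, 0.23], [-1.0, 0.002, -0.0]], 'wrist_force': [-0.264, 0.385, -0.188], 'moment': [0.051, -0.019, -0.024], 'gripper_width': 1.001}
side 495.6168874996182 277.88223387909085 205.85495697058332 [[0.989, -0.145, -0.008], [-0.101, -0.645, -0.757], [0.105, 0.75, -0.653]] [-0.547, 0.101, 1.363]
pad_left [([251.2, 223.6], 0.39)]
pad_right [([287.8, 272.6], 0.4)]
mark_left [([274.8, 256.1], 0.68), ([285.6, 273.6], 0.68)]
mark_right []
needle [([308.2, 231.6], 0.45), ([272.6, 258.4], 0.42)]
culture_plate [([189.9, 278.6], 0.98), ([330.9, 186.2], 0.94), ([281.1, 238.8], 0.58)]
stand [([294.1, 263.5], 0.91)]
vial_short [([243.0, 274.2], 0.68), ([293.4, 263.9], 0.22)]
vial_tall [([323.9, 226.1], 0.62)]
dish [([343.2, 254.0], 0.87), ([284.3, 272.8], 0.62)]
forceps [([320.7, 304.9], 0.53)]
pipette [([250.3, 213.8], 0.62
[... 221 characters left out ...]
175], [0.174, -0.026, -0.984]] [-0.109, 0.558, 1.133]
pad_left [([416.8, 207.2], 0.7), ([263.1, 236.3], 0.6), ([282.4, 197.3], 0.54)]
pad_right []
mark_left []
mark_right []
needle [([281.3, 193.6], 0.69), ([264.6, 237.5], 0.61)]
culture_plate [([302.4, 298.7], 0.75), ([195.3, 153.2], 0.74), ([291.8, 208.6], 0.68)]
stand [([279.7, 195.6], 0.91)]
vial_short [([259.4, 237.4], 0.63), ([317.9, 247.8], 0.48)]
vial_tall []
dish [([291.9, 156.8], 0.9), ([332.8, 210.2], 0.43), ([318.0, 251.0], 0.34)]
forceps [([288.6, 227.0], 0.59), ([349.9, 192.6], 0.46)]
pipette [([222.9, 238.8], 0.91), ([260.2, 234.0], 0.59)]
beaker [([412.6, 259.2], 0.86), ([283.8, 186.5], 0.75)]
reagent [([415.8, 208.7], 0.65)]
```

Run:
```python
import cv2,numpy as np
a=cv2.imread("pics/side0.png"); b=cv2.imread("pics/top0.png")
cv2.imwrite("pics/c1.png",cv2.resize(a[160:320,170:380],(788,600),interpolation=cv2.INTER_CUBIC))
cv2.imwrite("pics/c2.png",cv2.resize(b[140:290,180:380],(800,600),interpolation=cv2.INTER_CUBIC))
```

```text
(no output)
```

View pics/c1.png

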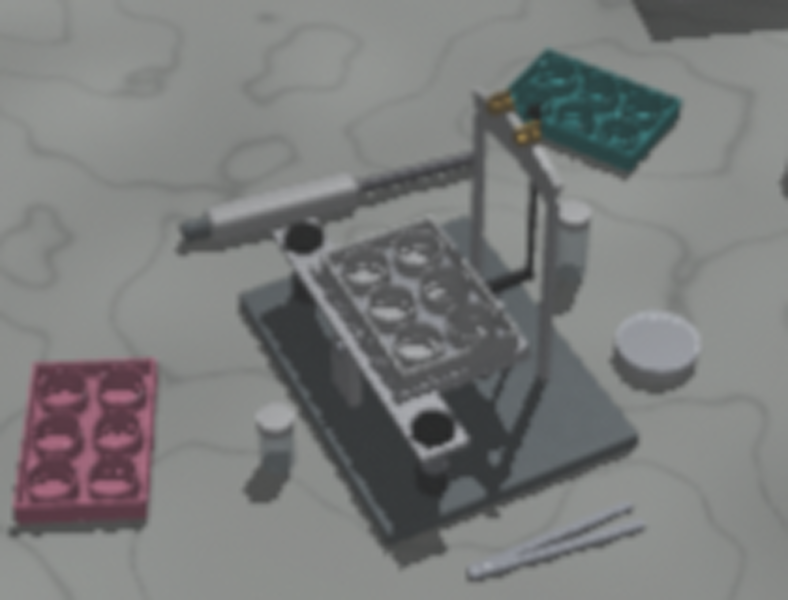

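View pics/c2.png

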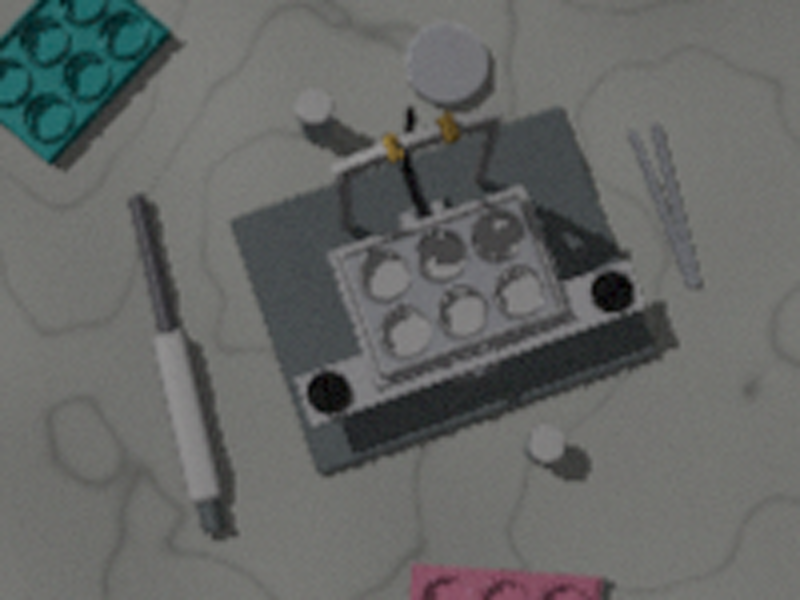

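The side crop shows the left pad at full-frame (251,223.5), the right pad at (285.7,274), and the marks near (303,187) and (311,195). The top crop shows the pads at (262.5,237.8) and (333,212.8), the marks at (278.5,177) and (292.3,171.8), and the needle tip near (283,168). The pink and turquoise plates are look-alikes. Next I fit the stand pose.

```bash
cat > h.py <<'E'
from station import r,viewer,spotter
import cv2,numpy as np
from scipy.optimize import least_squares
def proj(p,X):
    X=np.atleast_2d(X); c=X@np.array(p["R"]).T+np.array(p["t"])
    return np.c_[p["fx"]*c[:,0]/c[:,2]+p["cx"],p["fy"]*c[:,1]/c[:,2]+p["cy"]]
def ray(p,uv,z):
    R=np.array(p["R"]);o=-R.T@np.array(p["t"]);d=R.T@np.array([(uv[0]-p["cx"])/p["fx"],(uv[1]-p["cy"])/p["fy"],1])
    return o+d*(z-o[2])/d[2]
def w(q,P):
    c,s=np.cos(q[2]),np.sin(q[2]); P=np.atleast_2d(P)
    return np.c_[q[0]+c*P[:,0]-s*P[:,1],q[1]+s*P[:,0]+c*P[:,1],P[:,2]]
def ang(a,x,rad=.150): return [x,rad*np.sin(a),.06+rad*np.cos(a)]
E
python3 - <<'E'
from h import *
S,T=viewer.capture("side"),viewer.capture("top")
for n,p,u in (("S",S,[(251,223.5),(285.7,274.1)]),("T",T,[(262.5,237.75),(333,212.75)])):
    a,b=[ray(p,x,.07) for x in u]; print(n,a,b,np.linalg.norm(a-b))
# brass pixels
for n,p in (("S",S),("T",T)):
    im=p["image"].astype(int); m=((im[...,0]-im[...,2])>45).astype(np.uint8); m[:140]=0;m[320:]=0
    k,_,st,ce=cv2.connectedComponentsWithStats(m)
    for i in range(1,k):
        if st[i,4]>3: print(n,st[i],np.round(ce[i],2))
E
```

```text
S [ 0.47055821 -0.07199167  0.07      ] [ 0.5335476  -0.26069313  0.07      ] 0.19893692830377777
T [ 0.47273804 -0.06963594  0.07      ] [ 0.53437154 -0.25823515  0.07      ] 0.19841458986443333
S [308 196   2   2   4] [308.5 196.5]
T [290 169   4   6  17] [291.59 171.47]
T [276 174   5   6  20] [277.75 176.6 ]
T [407 194  17  22 207] [414.42 203.49]
```

Run:
```python
from h import *
S,T,W=viewer.capture("side"),viewer.capture("top"),viewer.capture("wrist")
print(np.round(W["mount"],3).tolist(),W["fx"],W["cx"],W["cy"])
obs=[("L",.07,S,(251,223.5)),("R",.07,S,(285.7,274.1)),("L",0,T,(262.5,237.75)),("R",0,T,(333,212.75)),
("mL",0,S,(303.3,186.9)),("mR",0,S,(310.7,195.2)),("mL",0,T,(277.9,176.7)),("mR",0,T,(291.7,171.6)),("N",0,T,(283,168.2)),("N",0,S,(312.5,189.5))]
def P(q,k):
    return {"L":[-.04,.1,.07],"R":[-.04,-.1,.07],"mL":ang(q[3],q[5]),"mR":ang(-q[4],q[5]),"N":ang(0,q[5]+.012)}[k]
def f(q): return np.concatenate([(proj(p,w(q,P(q,k)))[0]-u)/(3 if k=="N" else 1) for k,_,p,u in obs])
s=least_squares(f,[.54,-.15,.32,.15,.15,.08]); q=s.x
print(np.round(q,4),np.round(s.fun.reshape(-1,2),2).tolist())
np.save("q.npy",q)
for k in ("L","R","mL","mR","N"): print(k,np.round(w(q,P(q,k))[0],4))
for n,p in (("S",S),("T",T)): print(n,"cam at",-np.array(p["R"]).T@p["t"])
```

```text
[[-0.0, -0.28, 0.96, -0.143], [1.0, -0.0, -0.0, 0.001], [0.0, 0.96, 0.28, -0.078], [0.0, 0.0, 0.0, 1.0]] 325.19226210127806 283.3820025163453 204.39445587622984
[ 0.5408 -0.1522  0.3189  0.1315  0.1053  0.0702] [[0.25, -0.6], [0.19, -0.35], [0.06, 0.48], [0.55, 0.06], [0.37, 0.05], [0.16, -0.14], [-0.18, 0.09], [0.1, 0.26], [0.27, 0.37], [-0.17, 0.05]]
L [ 0.4715 -0.0698  0.07  ]
R [ 0.5342 -0.2597  0.07  ]
mL [ 0.6013 -0.1115  0.2087]
mR [ 0.6124 -0.1452  0.2092]
N [ 0.6188 -0.1264  0.21  ]
S cam at [ 0.40807173 -1.03632519  0.9622905 ]
T cam at [ 0.34825656 -0.09304424  1.21538736]
```

Emit:
play_rows:
  commands:
    - {"fingers": 1, "tx": 0.056, "ty": 0.779, "tz": -0.633, "ax": 0.8244, "ay": 0, "az": 0}
    - {"fingers": 1, "tx": 0.056, "ty": 0.779, "tz": -0.633, "ax": 0.8244, "ay": 0, "az": 0}
    - {"fingers": 1, "tx": 0.056, "ty": 0.779, "tz": -0.633, "ax": 0.8244, "ay": 0, "az": 0}
    - {"fingers": 1, "tx": 0.056, "ty": 0.779, "tz": -0.633, "ax": 0.8244, "ay": 0, "az": 0}
    - {"fingers": 1, "tx": 0.056, "ty": 0.779, "tz": -0.633, "ax": 0.8244, "ay": 0, "az": 0}

```text
time_s: 2.17
tcp_pos: [0.2346, 0.4192, 0.2299]
ee_rot: [[0.0, -0.759, -0.651], [0.0, -0.651, 0.759], [-1.0, -0.0, 0.0]]
wrist_force: [1.1, 0.7, 0.7]
gripper_width: 0.709
```

```bash
cat > go.py <<'E'
import sys
from h import *
from scipy.spatial.transform import Rotation as Ro
# usage: go.py sx sy z  -> shift to stand-frame point (sx,sy), TCP height z, tool y = +stand y
q=np.load("q.npy"); sx,sy,z=map(float,sys.argv[1:4])
s=r.sense(); R=np.array(s["ee_rot"]); p=np.array(s["tcp_pos"])
t=w(q,[sx,sy,z])[0]; c,n=np.cos(q[2]),np.sin(q[2])
D=np.array([[0,-n,c],[0,c,n],[-1,0,0]])
print("t",s["time_s"],"tcp",np.round(p,4),"stand",np.round([(p[:2]-q[:2])@[c,n],(p[:2]-q[:2])@[-n,c]],4),"F",np.round(s["wrist_force"],2),"grip",round(float(s["gripper_width"]),3),"j",np.round(s["joints"],1))
print("shift",np.round(R.T@(t-p)/.75,4),"turn",np.round(Ro.from_matrix(R.T@D).as_rotvec()/np.pi,4))
E
python3 go.py -.04 .1 .2
```

```text
t 2.1667 tcp [0.2346 0.4192 0.2299] stand [-0.1116  0.6385] F [1.06 0.72 0.73] grip 0.709 j [ 80.2   8.4 -20.2   0.  -61.4 -39.6]
shift [ 0.0398  0.1844 -0.7005] turn [6.24e-01 1.00e-04 1.00e-04]
```

Emit:
play_rows:
  commands:
    - {"fingers": 1, "tx": 0.04, "ty": 0.1844, "tz": -0.7005, "ax": 0.624, "ay": 0, "az": 0}
    - {"fingers": 1, "tx": 0.04, "ty": 0.1844, "tz": -0.7005, "ax": 0.624, "ay": 0, "az": 0}
    - {"fingers": 1, "tx": 0.04, "ty": 0.1844, "tz": -0.7005, "ax": 0.624, "ay": 0, "az": 0}
    - {"fingers": 1, "tx": 0.04, "ty": 0.1844, "tz": -0.7005, "ax": 0.624, "ay": 0, "az": 0}
    - {"fingers": 1, "tx": 0.04, "ty": 0.1844, "tz": -0.7005, "ax": 0.624, "ay": 0, "az": 0}

```text
time_s: 2.58
tcp_pos: [0.3262, 0.2325, 0.2188]
ee_rot: [[0.001, -0.996, -0.084], [0.001, -0.084, 0.996], [-1.0, -0.001, 0.001]]
wrist_force: [0.7, 0.7, 0.6]
gripper_width: 0.326
```

```bash
python3 go.py -.04 .1 .2
```

```text
t 2.5833 tcp [0.3262 0.2325 0.2188] stand [-0.0832  0.4325] F [0.65 0.65 0.55] grip 0.326 j [ 59.    0.7 -30.7   0.  -58.6 -54.2]
shift [ 0.0248 -0.1592 -0.4178] turn [0.4252 0.0005 0.    ]
```

Emit:
play_rows:
  commands:
    - {"fingers": 1, "tx": 0.025, "ty": -0.1592, "tz": -0.4178, "ax": 0.4252, "ay": 0, "az": 0}
    - {"fingers": 1, "tx": 0.025, "ty": -0.1592, "tz": -0.4178, "ax": 0.4252, "ay": 0, "az": 0}
    - {"fingers": 1, "tx": 0.025, "ty": -0.1592, "tz": -0.4178, "ax": 0.4252, "ay": 0, "az": 0}
    - {"fingers": 1, "tx": 0.025, "ty": -0.1592, "tz": -0.4178, "ax": 0.4252, "ay": 0, "az": 0}
    - {"fingers": 1, "tx": 0.025, "ty": -0.1592, "tz": -0.4178, "ax": 0.4252, "ay": 0, "az": 0}

```text
time_s: 3.0
tcp_pos: [0.4175, 0.0453, 0.2073]
ee_rot: [[0.002, -0.857, 0.516], [0.001, 0.516, 0.857], [-1.0, -0.001, 0.001]]
wrist_force: [0.6, 0.7, 0.2]
gripper_width: 0.017
```

```bash
python3 go.py -.04 .1 .2
```

```text
t 3.0 tcp [0.4175 0.0453 0.2073] stand [-0.0552  0.2262] F [0.62 0.69 0.24] grip 0.017 j [ 28.6   3.5 -29.5   0.  -56.9 -59.6]
shift [ 0.0098 -0.1408 -0.0944] turn [2.261e-01 6.000e-04 2.000e-04]
```

Emit:
play_rows:
  commands:
    - {"fingers": 1, "tx": 0.01, "ty": -0.1408, "tz": -0.0944, "ax": 0.2261, "ay": 0.0006, "az": 0}
    - {"fingers": 1, "tx": 0.01, "ty": -0.1408, "tz": -0.0944, "ax": 0.2261, "ay": 0.0006, "az": 0}
    - {"fingers": 1, "tx": 0.01, "ty": -0.1408, "tz": -0.0944, "ax": 0.2261, "ay": 0.0006, "az": 0}
    - {"fingers": 1, "tx": 0.01, "ty": -0.1408, "tz": -0.0944, "ax": 0.2261, "ay": 0.0006, "az": 0}
    - {"fingers": 1, "tx": 0.01, "ty": -0.1408, "tz": -0.0944, "ax": 0.2261, "ay": 0.0006, "az": 0}

```text
time_s: 3.42
tcp_pos: [0.4721, -0.0701, 0.1988]
ee_rot: [[-0.002, -0.388, 0.922], [-0.001, 0.922, 0.388], [-1.0, -0.001, -0.002]]
wrist_force: [-0.9, 1.0, 0.7]
gripper_width: 0.003
```

```bash
python3 go.py -.04 .1 .11
python3 - <<'E'
from h import *
ims=[viewer.capture(n)["image"][:,:,::-1] for n in ("wrist","top","side")]
a=cv2.resize(ims[1][130:270,230:370],(400,400),interpolation=cv2.INTER_CUBIC);b=cv2.resize(ims[2][160:300,230:370],(400,400),interpolation=cv2.INTER_CUBIC)
cv2.imwrite("pics/d1.png",np.hstack([a,b])); cv2.imwrite("pics/w1.png",ims[0])
E
```

```text
t 3.4167 tcp [ 0.4721 -0.0701  0.1988] stand [-0.0395  0.0995] F [-0.95  0.96  0.73] grip 0.003 j [ 11.1   9.9 -23.3   0.1 -56.9 -78.4]
shift [ 0.1184  0.0008 -0.0003] turn [ 0.0252 -0.0008  0.0002]
```

View pics/d1.png

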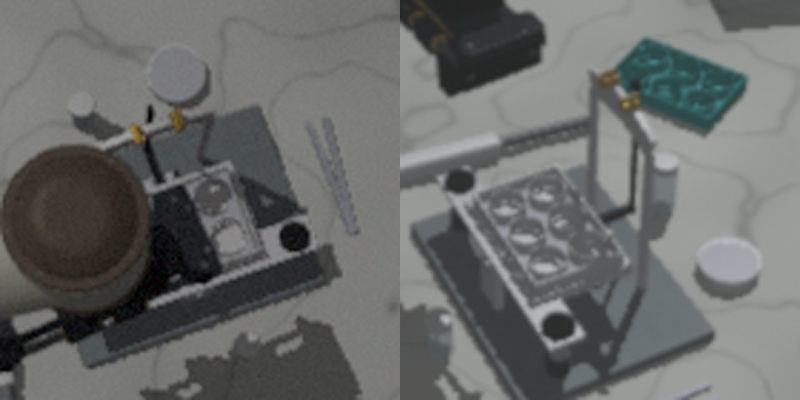

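View pics/w1.png

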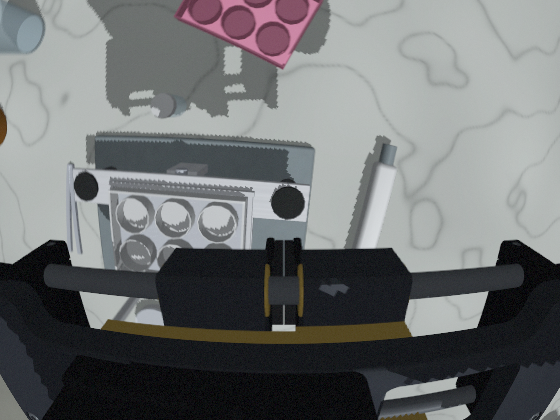

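The top and side views keep both marks and the needle visible beside the gripper. The wrist view shows the left pad at (288,202), in line with the fingers. Next I descend to just above the pad.

Emit:
play_rows:
  commands:
    - {"fingers": 1, "tx": 0.05, "ty": 0.001, "tz": 0, "ax": 0.0252, "ay": -0.0008, "az": 0}
    - {"fingers": 1, "tx": 0.09, "ty": 0.001, "tz": 0, "ax": 0.0252, "ay": -0.0008, "az": 0}
    - {"fingers": 1, "tx": 0.12, "ty": 0.001, "tz": 0, "ax": 0.0252, "ay": -0.0008, "az": 0}
    - {"fingers": 1, "tx": 0.136, "ty": 0.001, "tz": 0, "ax": 0.0252, "ay": -0.0008, "az": 0}
    - {"fingers": 1, "tx": 0.136, "ty": 0.001, "tz": 0, "ax": 0.0252, "ay": -0.0008, "az": 0}

```text
time_s: 3.98
tcp_pos: [0.4691, -0.0665, 0.0949]
ee_rot: [[-0.005, -0.328, 0.945], [-0.001, 0.945, 0.328], [-1.0, 0.001, -0.005]]
wrist_force: [-0.2, -0.3, -0.0]
gripper_width: 0.01
```

```bash
python3 go.py -.04 .1 .08
```

```text
t 3.9833 tcp [ 0.4691 -0.0665  0.0949] stand [-0.0412  0.1039] F [-0.24 -0.35 -0.02] grip 0.01 j [ 11.6  17.4 -31.3  -0.  -41.5 -82.5]
shift [ 0.0199 -0.0052  0.0017] turn [ 0.005  -0.0016 -0.0002]
```

Emit:
play_rows:
  commands:
    - {"fingers": 1, "tx": 0.004, "ty": -0.003, "tz": 0.0017, "ax": 0, "ay": 0, "az": 0}
    - {"fingers": 1, "tx": 0.008, "ty": -0.003, "tz": 0.0017, "ax": 0, "ay": 0, "az": 0}
    - {"fingers": 1, "tx": 0.013, "ty": -0.003, "tz": 0.0017, "ax": 0, "ay": 0, "az": 0}
    - {"fingers": 1, "tx": 0.018, "ty": -0.003, "tz": 0.0017, "ax": 0, "ay": 0, "az": 0}
    - {"fingers": 1, "tx": 0.018, "ty": -0.003, "tz": 0.0017, "ax": 0, "ay": 0, "az": 0}

```text
time_s: 4.4
tcp_pos: [0.4737, -0.0684, 0.0841]
ee_rot: [[0.003, -0.325, 0.946], [0.0, 0.946, 0.325], [-1.0, -0.001, 0.003]]
wrist_force: [0.8, -0.6, 0.5]
gripper_width: 0.004
```

```bash
python3 go.py -.04 .1 .0777
python3 - <<'E'
from h import *
ps=[viewer.capture(n) for n in ("top","side")]
q=np.load("q.npy")
for p in ps:
  for nm,P in (("mL",ang(q[3],q[5])),("N.06",ang(.06,q[5]+.012)),("N.10",ang(.1,q[5]+.012)),("N.13",ang(.13,q[5]+.012))): print(nm,np.round(proj(p,w(q,P))[0],1))
a=cv2.resize(ps[0]["image"][140:210,240:310,::-1],(400,400),interpolation=cv2.INTER_CUBIC);b=cv2.resize(ps[1]["image"][170:240,270:340,::-1],(400,400),interpolation=cv2.INTER_CUBIC)
cv2.imwrite("pics/d2.png",np.hstack([a,b]))
E
```

```text
t 4.4 tcp [ 0.4737 -0.0684  0.0841] stand [-0.0374  0.1006] F [ 0.77 -0.63  0.53] grip 0.004 j [ 11.3  18.6 -31.6   0.  -39.6 -82.3]
shift [ 0.0085 -0.0007 -0.0035] turn [0.004  0.0009 0.0003]
mL [277.7 176.8]
N.06 [280.2 170.6]
N.10 [277.9 171.4]
N.13 [276.1 172.1]
mL [303.7 187. ]
N.06 [310.1 187.7]
N.10 [308.9 186.4]
N.13 [308.  185.6]
```

View pics/d2.png

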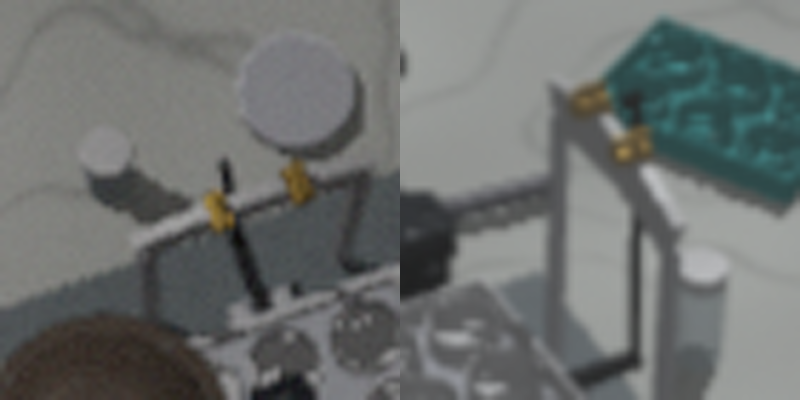

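The needle tip is at top pixel (279.4,168.4), about 0.057 rad, which agrees with the TCP height. Pressing further in small steps.

Emit:
play_rows:
  commands:
    - {"fingers": 1, "tx": 0.002, "ty": 0, "tz": -0.0015, "ax": 0, "ay": 0, "az": 0}
    - {"fingers": 1, "tx": 0.004, "ty": 0, "tz": -0.0015, "ax": 0, "ay": 0, "az": 0}
    - {"fingers": 1, "tx": 0.005, "ty": 0, "tz": -0.0015, "ax": 0, "ay": 0, "az": 0}
    - {"fingers": 1, "tx": 0.005, "ty": 0, "tz": -0.0015, "ax": 0, "ay": 0, "az": 0}

```text
time_s: 4.83
tcp_pos: [0.4726, -0.069, 0.0803]
ee_rot: [[0.002, -0.325, 0.946], [-0.0, 0.946, 0.325], [-1.0, -0.001, 0.002]]
wrist_force: [2.3, 0.9, 2.6]
gripper_width: 0.002
```

```bash
python3 go.py -.04 .1 .0777
```

```text
t 4.8333 tcp [ 0.4726 -0.069   0.0803] stand [-0.0387  0.1004] F [2.25 0.87 2.6 ] grip 0.002 j [ 11.3  18.9 -32.    0.1 -39.  -82.3]
shift [ 0.0035 -0.0005 -0.0018] turn [0.0038 0.0007 0.0003]
```

Emit:
play_rows:
  commands:
    - {"fingers": 1, "tx": 0.002, "ty": 0, "tz": 0, "ax": 0, "ay": 0, "az": 0}
    - {"fingers": 1, "tx": 0.0035, "ty": 0, "tz": 0, "ax": 0, "ay": 0, "az": 0}
    - {"fingers": 1, "tx": 0.0035, "ty": 0, "tz": 0, "ax": 0, "ay": 0, "az": 0}
    - {"fingers": 1, "tx": 0.0035, "ty": 0, "tz": 0, "ax": 0, "ay": 0, "az": 0}
    - {"fingers": 1, "tx": 0.0035, "ty": 0, "tz": 0, "ax": 0, "ay": 0, "az": 0}

```text
time_s: 5.25
tcp_pos: [0.4725, -0.069, 0.0776]
ee_rot: [[0.002, -0.325, 0.946], [-0.0, 0.946, 0.325], [-1.0, -0.001, 0.002]]
wrist_force: [2.7, 0.8, 4.3]
gripper_width: 0.004
```

```bash
python3 go.py -.04 .1 .0777
python3 - <<'E'
from h import *
ps=[viewer.capture(n) for n in ("top","side")]
a=cv2.resize(ps[0]["image"][150:200,255:305,::-1],(400,400),interpolation=cv2.INTER_CUBIC);b=cv2.resize(ps[1]["image"][170:220,285:335,::-1],(400,400),interpolation=cv2.INTER_CUBIC)
cv2.imwrite("pics/d3.png",np.hstack([a,b]))
E
```

```text
t 5.25 tcp [ 0.4725 -0.069   0.0776] stand [-0.0388  0.1004] F [2.73 0.85 4.35] grip 0.004 j [ 11.3  19.2 -32.1   0.1 -38.6 -82.3]
shift [-0.0001 -0.0006 -0.0016] turn [0.0038 0.0006 0.0003]
```

View pics/d3.png

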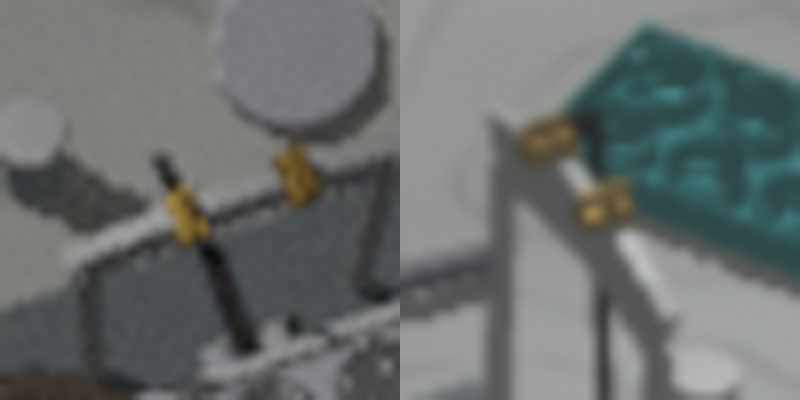

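The needle tip is at top pixel (275.3,170), right where the model puts 0.13 rad, in line with the left mark at (278.2,177). Holding, then releasing.

Emit:
play_rows:
  commands:
    - {"fingers": 1, "tx": 0, "ty": 0, "tz": 0, "ax": 0, "ay": 0, "az": 0}
    - {"fingers": 1, "tx": 0, "ty": 0, "tz": 0, "ax": 0, "ay": 0, "az": 0}
    - {"fingers": 1, "tx": 0, "ty": 0, "tz": 0, "ax": 0, "ay": 0, "az": 0}
    - {"fingers": 1, "tx": 0, "ty": 0, "tz": 0, "ax": 0, "ay": 0, "az": 0}
    - {"fingers": 1, "tx": 0, "ty": 0, "tz": 0, "ax": 0, "ay": 0, "az": 0}

```text
time_s: 5.77
tcp_pos: [0.472, -0.069, 0.0775]
ee_rot: [[0.001, -0.325, 0.946], [-0.0, 0.946, 0.325], [-1.0, -0.001, 0.001]]
wrist_force: [2.4, 0.8, 3.7]
gripper_width: 0.004
```

Emit:
play_rows:
  commands:
    - {"fingers": 1, "tx": 0, "ty": 0, "tz": 0, "ax": 0, "ay": 0, "az": 0}
    - {"fingers": 1, "tx": 0, "ty": 0, "tz": 0, "ax": 0, "ay": 0, "az": 0}
    - {"fingers": 1, "tx": 0, "ty": 0, "tz": 0, "ax": 0, "ay": 0, "az": 0}
    - {"fingers": 1, "tx": 0, "ty": 0, "tz": 0, "ax": 0, "ay": 0, "az": 0}
    - {"fingers": 1, "tx": 0, "ty": 0, "tz": 0, "ax": 0, "ay": 0, "az": 0}

```text
time_s: 6.18
tcp_pos: [0.472, -0.069, 0.0775]
ee_rot: [[0.001, -0.325, 0.946], [-0.0, 0.946, 0.325], [-1.0, -0.001, 0.001]]
wrist_force: [2.4, -0.2, 4.4]
gripper_width: 0.003
```

Emit:
play_rows:
  commands:
    - {"fingers": 1, "tx": -0.004, "ty": 0, "tz": 0, "ax": 0, "ay": 0, "az": 0}
    - {"fingers": 1, "tx": -0.009, "ty": 0, "tz": 0, "ax": 0, "ay": 0, "az": 0}
    - {"fingers": 1, "tx": -0.014, "ty": 0, "tz": 0, "ax": 0, "ay": 0, "az": 0}
    - {"fingers": 1, "tx": -0.02, "ty": 0, "tz": 0, "ax": 0, "ay": 0, "az": 0}
    - {"fingers": 1, "tx": -0.04, "ty": 0, "tz": 0, "ax": 0, "ay": 0, "az": 0}

```text
time_s: 6.6
tcp_pos: [0.4694, -0.0694, 0.1059]
ee_rot: [[-0.006, -0.324, 0.946], [-0.001, 0.946, 0.324], [-1.0, 0.001, -0.006]]
wrist_force: [-0.2, -1.4, -0.0]
gripper_width: 0.005
```

Emit:
play_rows:
  commands:
    - {"fingers": 1, "tx": -0.04, "ty": 0, "tz": 0, "ax": 0, "ay": 0, "az": 0}
    - {"fingers": 1, "tx": -0.08, "ty": 0, "tz": 0, "ax": 0, "ay": 0, "az": 0}
    - {"fingers": 1, "tx": -0.12, "ty": 0, "tz": 0, "ax": 0, "ay": 0, "az": 0}
    - {"fingers": 1, "tx": -0.12, "ty": 0, "tz": 0, "ax": 0, "ay": 0, "az": 0}
    - {"fingers": 1, "tx": -0.12, "ty": 0, "tz": 0, "ax": 0, "ay": 0, "az": 0}

```text
time_s: 7.02
tcp_pos: [0.472, -0.0689, 0.1991]
ee_rot: [[0.004, -0.324, 0.946], [0.001, 0.946, 0.324], [-1.0, -0.001, 0.004]]
wrist_force: [-0.2, 0.6, -0.2]
gripper_width: -0.0
```

```bash
python3 go.py -.04 -.1 .2; python3 go.py -.04 -.1 .095
```

```text
t 7.0167 tcp [ 0.472  -0.0689  0.1991] stand [-0.0393  0.1007] F [-0.2   0.56 -0.25] grip -0.0 j [ 11.3   9.7 -23.5   0.  -56.6 -82.3]
shift [-0.0011 -0.2675 -0.004 ] turn [0.0036 0.0013 0.0002]
t 7.0167 tcp [ 0.472  -0.0689  0.1991] stand [-0.0393  0.1007] F [-0.2   0.56 -0.25] grip -0.0 j [ 11.3   9.7 -23.5   0.  -56.6 -82.3]
shift [ 0.1389 -0.2674 -0.0046] turn [0.0036 0.0013 0.0002]
```

Emit:
play_rows:
  commands:
    - {"fingers": 1, "tx": 0, "ty": -0.2675, "tz": -0.002, "ax": 0.0036, "ay": 0, "az": 0}
    - {"fingers": 1, "tx": 0, "ty": -0.2675, "tz": -0.002, "ax": 0.0036, "ay": 0, "az": 0}
    - {"fingers": 1, "tx": 0, "ty": -0.2675, "tz": -0.002, "ax": 0.0036, "ay": 0, "az": 0}
    - {"fingers": 1, "tx": 0, "ty": -0.2675, "tz": -0.002, "ax": 0.0036, "ay": 0, "az": 0}
    - {"fingers": 1, "tx": 0, "ty": -0.2675, "tz": -0.002, "ax": 0.0036, "ay": 0, "az": 0}

```text
time_s: 7.43
tcp_pos: [0.5348, -0.2614, 0.1955]
ee_rot: [[-0.003, -0.313, 0.95], [0.001, 0.95, 0.313], [-1.0, 0.002, -0.003]]
wrist_force: [1.0, 0.4, 0.8]
gripper_width: 0.009
```

Emit:
play_rows:
  commands:
    - {"fingers": 1, "tx": 0, "ty": 0, "tz": 0, "ax": 0, "ay": 0, "az": 0}
    - {"fingers": 1, "tx": 0, "ty": 0, "tz": 0, "ax": 0, "ay": 0, "az": 0}

```text
time_s: 7.6
tcp_pos: [0.5342, -0.2605, 0.1948]
ee_rot: [[-0.004, -0.31, 0.951], [0.002, 0.951, 0.31], [-1.0, 0.003, -0.003]]
wrist_force: [-0.5, -0.1, -0.6]
gripper_width: 0.006
```

```bash
python3 go.py -.04 -.1 .096
python3 - <<'E'
from h import *
p=viewer.capture("wrist");print([(np.round(d["uv"],1),d["score"]) for d in spotter.find_in("pad_right",p)])
ps=viewer.capture("top"); q=np.load("q.npy")
for a in (0,-.06,-.105): print(a,np.round(proj(ps,w(q,ang(a,q[5]+.012)))[0]+[-.8,-2],1))
E
```

```text
t 7.6 tcp [ 0.5342 -0.2605  0.1948] stand [-0.0402 -0.1008] F [-0.49 -0.11 -0.57] grip 0.006 j [-10.4  21.3  -7.7  -0.1 -61.2 -61.5]
shift [0.1318 0.0008 0.0007] turn [-0.001  -0.0011 -0.0009]
[(array([286.8, 203.5]), 0.67)]
0 [283.  167.3]
-0.06 [286.6 166.1]
-0.105 [289.2 165.2]
```

Emit:
play_rows:
  commands:
    - {"fingers": 1, "tx": 0.045, "ty": 0.003, "tz": 0, "ax": 0, "ay": 0, "az": 0}
    - {"fingers": 1, "tx": 0.085, "ty": 0.003, "tz": 0, "ax": 0, "ay": 0, "az": 0}
    - {"fingers": 1, "tx": 0.115, "ty": 0.003, "tz": 0, "ax": 0, "ay": 0, "az": 0}
    - {"fingers": 1, "tx": 0.13, "ty": 0.003, "tz": 0, "ax": 0, "ay": 0, "az": 0}
    - {"fingers": 1, "tx": 0.13, "ty": 0.003, "tz": 0, "ax": 0, "ay": 0, "az": 0}

```text
time_s: 8.17
tcp_pos: [0.5331, -0.2556, 0.0975]
ee_rot: [[-0.005, -0.315, 0.949], [0.001, 0.949, 0.315], [-1.0, 0.003, -0.004]]
wrist_force: [-0.5, 0.0, -0.2]
gripper_width: 0.003
```

Emit:
play_rows:
  commands:
    - {"fingers": 1, "tx": 0.005, "ty": 0, "tz": 0, "ax": 0, "ay": 0, "az": 0}
    - {"fingers": 1, "tx": 0.01, "ty": 0, "tz": 0, "ax": 0, "ay": 0, "az": 0}
    - {"fingers": 1, "tx": 0.013, "ty": 0, "tz": 0, "ax": 0, "ay": 0, "az": 0}
    - {"fingers": 1, "tx": 0.013, "ty": 0, "tz": 0, "ax": 0, "ay": 0, "az": 0}

```text
time_s: 8.5
tcp_pos: [0.5353, -0.2571, 0.0909]
ee_rot: [[0.002, -0.314, 0.949], [-0.0, 0.949, 0.314], [-1.0, -0.001, 0.002]]
wrist_force: [0.3, 0.3, -0.6]
gripper_width: 0.002
```

```bash
python3 go.py -.04 -.1 .08
```

```text
t 8.5 tcp [ 0.5353 -0.2571  0.0909] stand [-0.0381 -0.0979] F [ 0.26  0.33 -0.56] grip 0.002 j [-10.   27.3 -15.   -0.  -47.5 -61.7]
shift [ 0.0146 -0.0028 -0.0026] turn [0.0002 0.0007 0.0003]
```

Emit:
play_rows:
  commands:
    - {"fingers": 1, "tx": 0.003, "ty": -0.0028, "tz": -0.001, "ax": 0, "ay": 0, "az": 0}
    - {"fingers": 1, "tx": 0.006, "ty": -0.0028, "tz": -0.001, "ax": 0, "ay": 0, "az": 0}
    - {"fingers": 1, "tx": 0.009, "ty": -0.0028, "tz": -0.001, "ax": 0, "ay": 0, "az": 0}
    - {"fingers": 1, "tx": 0.011, "ty": -0.0028, "tz": -0.001, "ax": 0, "ay": 0, "az": 0}
    - {"fingers": 1, "tx": 0.011, "ty": -0.0028, "tz": -0.001, "ax": 0, "ay": 0, "az": 0}

```text
time_s: 8.92
tcp_pos: [0.5354, -0.2597, 0.0822]
ee_rot: [[0.002, -0.314, 0.949], [-0.001, 0.949, 0.314], [-1.0, -0.001, 0.002]]
wrist_force: [2.0, -0.1, 1.3]
gripper_width: 0.009
```

```bash
python3 go.py -.04 -.1 .08
```

```text
t 8.9167 tcp [ 0.5354 -0.2597  0.0822] stand [-0.0388 -0.1004] F [ 2.01 -0.09  1.33] grip 0.009 j [-10.3  28.1 -15.3   0.  -46.5 -61.4]
shift [ 0.0029  0.0006 -0.0016] turn [0.0001 0.0006 0.0004]
```

Emit:
play_rows:
  commands:
    - {"fingers": 1, "tx": 0.002, "ty": 0, "tz": 0, "ax": 0, "ay": 0, "az": 0}
    - {"fingers": 1, "tx": 0.003, "ty": 0, "tz": 0, "ax": 0, "ay": 0, "az": 0}
    - {"fingers": 1, "tx": 0.003, "ty": 0, "tz": 0, "ax": 0, "ay": 0, "az": 0}
    - {"fingers": 1, "tx": 0.003, "ty": 0, "tz": 0, "ax": 0, "ay": 0, "az": 0}
    - {"fingers": 1, "tx": 0.003, "ty": 0, "tz": 0, "ax": 0, "ay": 0, "az": 0}

```text
time_s: 9.33
tcp_pos: [0.5353, -0.2595, 0.08]
ee_rot: [[0.002, -0.314, 0.949], [-0.0, 0.949, 0.314], [-1.0, -0.001, 0.002]]
wrist_force: [1.4, -2.0, 2.8]
gripper_width: 0.005
```

```bash
python3 go.py -.04 -.1 .08
python3 - <<'E'
from h import *
ps=[viewer.capture(n) for n in ("top","side")]
a=cv2.resize(ps[0]["image"][150:200,255:305,::-1],(400,400),interpolation=cv2.INTER_CUBIC);b=cv2.resize(ps[1]["image"][170:220,285:335,::-1],(400,400),interpolation=cv2.INTER_CUBIC)
cv2.imwrite("pics/d4.png",np.hstack([a,b]))
E
```

```text
t 9.3333 tcp [ 0.5353 -0.2595  0.08  ] stand [-0.0389 -0.1001] F [ 1.42 -2.02  2.77] grip 0.005 j [-10.3  28.2 -15.4   0.  -46.3 -61.4]
shift [ 0.      0.0002 -0.0015] turn [0.0002 0.0005 0.0003]
```

View pics/d4.png

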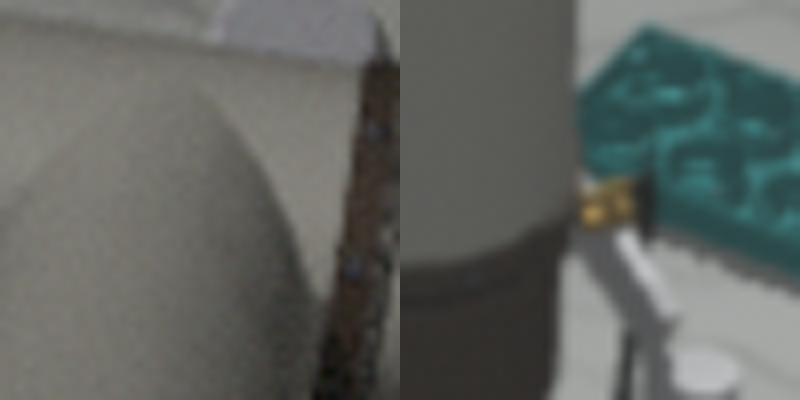

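The arm hides the top view here. In the side view the right mark is at (310.9,195.4) and the needle at about column 316. That is the same offset as in the left press (303.5→309), so the needle is on the mark. Holding, then releasing.

Emit:
play_rows:
  commands:
    - {"fingers": 1, "tx": 0, "ty": 0, "tz": 0, "ax": 0, "ay": 0, "az": 0}
    - {"fingers": 1, "tx": 0, "ty": 0, "tz": 0, "ax": 0, "ay": 0, "az": 0}
    - {"fingers": 1, "tx": 0, "ty": 0, "tz": 0, "ax": 0, "ay": 0, "az": 0}
    - {"fingers": 1, "tx": 0, "ty": 0, "tz": 0, "ax": 0, "ay": 0, "az": 0}
    - {"fingers": 1, "tx": 0, "ty": 0, "tz": 0, "ax": 0, "ay": 0, "az": 0}

```text
time_s: 9.85
tcp_pos: [0.5351, -0.2593, 0.0799]
ee_rot: [[0.002, -0.314, 0.949], [-0.0, 0.949, 0.314], [-1.0, -0.001, 0.001]]
wrist_force: [1.8, -1.0, 2.3]
gripper_width: 0.003
```

Emit:
play_rows:
  commands:
    - {"fingers": 1, "tx": 0, "ty": 0, "tz": 0, "ax": 0, "ay": 0, "az": 0}
    - {"fingers": 1, "tx": 0, "ty": 0, "tz": 0, "ax": 0, "ay": 0, "az": 0}
    - {"fingers": 1, "tx": 0, "ty": 0, "tz": 0, "ax": 0, "ay": 0, "az": 0}
    - {"fingers": 1, "tx": 0, "ty": 0, "tz": 0, "ax": 0, "ay": 0, "az": 0}
    - {"fingers": 1, "tx": 0, "ty": 0, "tz": 0, "ax": 0, "ay": 0, "az": 0}

```text
time_s: 10.27
tcp_pos: [0.535, -0.2593, 0.0798]
ee_rot: [[0.001, -0.314, 0.949], [-0.0, 0.949, 0.314], [-1.0, -0.001, 0.001]]
wrist_force: [1.6, -1.9, 2.4]
gripper_width: 0.007
```

Emit:
play_rows:
  commands:
    - {"fingers": 1, "tx": -0.004, "ty": 0, "tz": 0, "ax": 0, "ay": 0, "az": 0}
    - {"fingers": 1, "tx": -0.009, "ty": 0, "tz": 0, "ax": 0, "ay": 0, "az": 0}
    - {"fingers": 1, "tx": -0.014, "ty": 0, "tz": 0, "ax": 0, "ay": 0, "az": 0}
    - {"fingers": 1, "tx": -0.02, "ty": 0, "tz": 0, "ax": 0, "ay": 0, "az": 0}
    - {"fingers": 1, "tx": -0.04, "ty": 0, "tz": 0, "ax": 0, "ay": 0, "az": 0}

```text
time_s: 10.68
tcp_pos: [0.5328, -0.2586, 0.1079]
ee_rot: [[-0.005, -0.313, 0.95], [0.002, 0.95, 0.313], [-1.0, 0.003, -0.004]]
wrist_force: [-0.1, 0.5, -0.0]
gripper_width: 0.005
```

Emit:
play_rows:
  commands:
    - {"fingers": 1, "tx": -0.04, "ty": 0, "tz": 0, "ax": 0, "ay": 0, "az": 0}
    - {"fingers": 1, "tx": -0.08, "ty": 0, "tz": 0, "ax": 0, "ay": 0, "az": 0}
    - {"fingers": 1, "tx": -0.12, "ty": 0, "tz": 0, "ax": 0, "ay": 0, "az": 0}
    - {"fingers": 1, "tx": -0.12, "ty": 0, "tz": -0.05, "ax": 0, "ay": 0, "az": 0}
    - {"fingers": 1, "tx": -0.12, "ty": 0, "tz": -0.1, "ax": 0, "ay": 0, "az": 0}

```text
time_s: 11.1
tcp_pos: [0.4645, -0.2827, 0.2017]
ee_rot: [[0.005, -0.316, 0.949], [-0.001, 0.949, 0.316], [-1.0, -0.003, 0.004]]
wrist_force: [-0.4, -0.9, -1.2]
gripper_width: 0.007
```

Emit:
play_rows:
  commands:
    - {"fingers": 1, "tx": 0, "ty": 0, "tz": -0.03, "ax": 0, "ay": 0, "az": 0}
    - {"fingers": 1, "tx": 0, "ty": 0, "tz": -0.03, "ax": 0, "ay": 0, "az": 0}
    - {"fingers": 1, "tx": 0, "ty": 0, "tz": -0.03, "ax": 0, "ay": 0, "az": 0}

```text
time_s: 11.35
tcp_pos: [0.441, -0.2902, 0.2003]
ee_rot: [[0.001, -0.313, 0.95], [-0.0, 0.95, 0.313], [-1.0, -0.0, 0.001]]
wrist_force: [0.8, 0.6, 0.4]
gripper_width: 0.006
```

```bash
python3 go.py -.04 -.1 .08
python3 - <<'E'
from h import *
ps=[viewer.capture(n) for n in ("top","side")]
o=[cv2.imread(f"pics/{n}0.png") for n in ("top","side")]
c=lambda x,k:cv2.resize(x[[(130,270),(160,300)][k][0]:[(130,270),(160,300)][k][1],220:400],(400,300),interpolation=cv2.INTER_CUBIC)
cv2.imwrite("pics/d5.png",np.vstack([np.hstack([c(o[k],k),c(ps[k]["image"][:,:,::-1],k)]) for k in (0,1)]))
E
```

```text
t 11.35 tcp [ 0.441  -0.2902  0.2003] stand [-0.138  -0.0997] F [0.83 0.61 0.37] grip 0.006 j [-15.7  14.6 -16.7  -0.  -58.6 -56. ]
shift [ 1.605e-01 -1.000e-04  1.305e-01] turn [-0.0003  0.0004  0.0002]
```

View pics/d5.png

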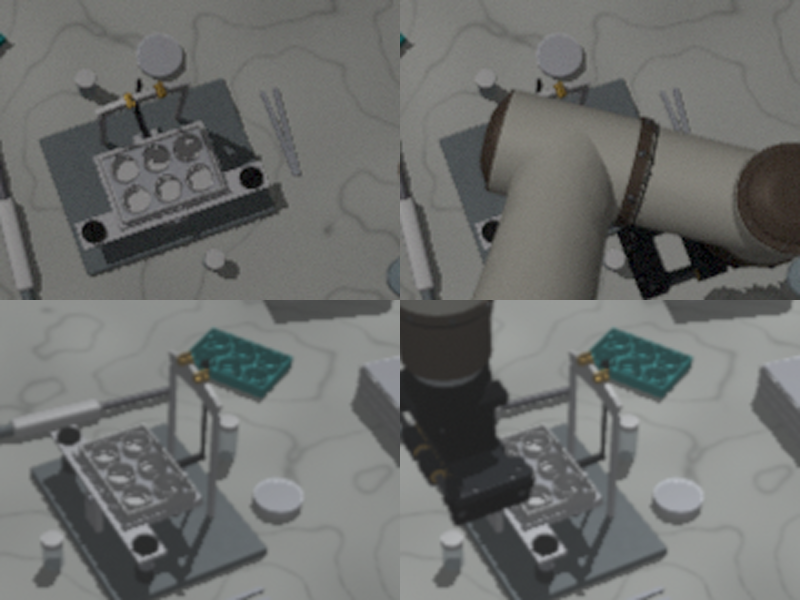

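The before/after pairs match. The needle is back in the middle, the right pad is at the same place, and the marks, vials and dish have not moved. The arm is clear, so I hand in.

```bash
python3 -c "
from station import job
print(job.finish_job())"
```

```text
the job is handed in; nothing more can be done
None
```

I pressed both pads in turn with the closed fingertips, held each for about a second and let it spring back, then handed the job in at about 11.4 s. No verdict is reported.

- **Left pad:** I pressed to about 0.13 rad, with about 4 N on the wrist. The top view showed the needle in line with the left mark, at most about 1.6 mm past it.
- **Right pad:** I pressed to about 0.105 rad, with about 2.5 N on the wrist. The arm hid the top view here, so this rests on the press depth and the side view. The needle stood in the side view at the same offset from its mark as in the left press. This check is weaker than the left one.
- **After release:** The last pictures matched the starting ones. The needle was back in the middle, and the marks, plate, vials and dish looked unmoved where they showed. The arm hid part of the scene, and I did not compare the beaker and reagent bottle. The arm stood clear, with wrist force near zero.
- **Disagreement:** The wrist camera placed the pads about 3 mm off the fitted stand pose. I shifted the right press part of the way for that; it made little difference to the tip angle.

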